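Fit a divider in a parts drawer

TASK

Lift the bearing block out of the drawer's way and leave it standing on its foot on the bench, without letting the drawer push it. Pull the drawer with the bar handle right out to its stop; then take the divider from the rack - the middle-sized of the three plates, the one that spans the drawer - and slide it down upright into the drawer's grooves until it stands on the drawer's floor. Leave the drawer fully out and do not disturb the knob drawer, the other two plates or the other things on the bench.

Things in the scene. Friction and masses are not known exactly. Their poses are not given: they have to be found in the camera images.
- cabinet: The drawer case to work on, a grey sheet-steel box fixed to the bench, 240 (x) x 150 (y) x 107 mm high, with one blue drawer that has a straight steel BAR handle. Origin at the middle of the lower edge of its front; its x axis points from its front to its back, and the drawer comes out along -x. The two cases may swap places.
- drawer (a joint): How far the bar-handled drawer is pulled out, in m: 0 shut, 0.165 at its stop. Stiff (2.5 N), stays where left. Drawer front 144 mm wide, 82 mm high (12 to 94 mm above the bench); tray outside 130 mm wide and 200 mm long, inside 118 mm wide; tray floor 18 mm and tray side walls' top 68 mm above the bench. Rings fixed in the rear of the tray, up to 40 mm above the bench.
- drawer_handle (a point): Middle of the bar handle: a level round bar 12 mm thick and 90 mm long, along the case's y, 72 mm above the bench, its centre line 42 mm in front of the drawer front. Its two stems are at its ends, so 36 mm are free behind it. Axes as the cabinet's; moves with the drawer.
- drawer_slot (a point): Centre of the divider's place, on the tray floor (18 mm above the bench), 82 mm behind the drawer front's outer face, 124 mm behind the handle bar. On each side wall two upright ribs form a groove 10 mm wide (x), 12 mm deep (y), 40 mm high from the floor, then flared up to 45 mm. Axes as the cabinet's: the plate stands across the drawer, along y. Moves with the drawer.
- divider: The divider: plain aluminium plate 7 (x) x 110 (y) x 65 mm high (z), standing on edge in the rack: the middle-sized of three. Origin at the centre of its lower edge.
- short_plate: Plain aluminium plate 7 x 70 x 65 mm, in the rack; stays there. Origin as the divider's.
- long_plate: Plain aluminium plate 7 x 150 x 65 mm, in the rack; stays there. Origin as the divider's.
- rack: Dark steel rack fixed to the bench, base 152 (x) x 160 (y) x 12 mm high; three places 48 mm apart along its x (at -48, 0, 48 mm), each between two ribs 60 mm long that reach 38 mm above the bench, with 10 mm between them. Plates stand on the base along its y, in any order. Origin at the centre of its underside. Rack and bin may swap sides.
- bearing: Bearing block (pillow block) to be moved, grey cast with a steel ring, 0.4 to 0.8 kg, standing in the drawer's way. Foot 74 (x) x 44 (y) x 14 mm high; above it a web 46 x 40 mm, and a round housing of radius 28 mm, axis along y at 55 mm height, with flat end faces 44 mm apart (along y); top at 83 mm. Origin at the centre of its underside.
- cabinet2: The other drawer case, same size and colours, but its drawer has a round KNOB sticking out 43 mm; leave it shut. Origin and axes as the first.
- drawer2 (a joint): How far the knob drawer is open, in m; 0 is shut, as it must stay.
- bin: Open blue bin with steel rollers, fixed, 150 (x) x 160 (y) x 75 mm high. Origin at the centre of its underside.
- roller: Loose flanged steel roller standing on end in front of the knob drawer, radius 24, 70 mm high. Origin at the centre of its underside.
- wrench: Loose steel spanner, 160 mm long along its x, lying near the robot. Origin under its middle.
- bottle: Loose white oil bottle, radius 30, 170 mm high, beside a drawer case. Origin at the centre of its underside.
Not all that is in view belongs to the job. Of the things shaped like the bearing, the grey one is meant.

How it is judged:
By the outcome, as a careful person would: the job done as asked, in the order asked, and still so for the second after the job is handed in, with the robot touching nothing.
It also fails if it takes over 67 s, if anything falls off the work surface, if the arm or the gripper's body presses on something with over 40 N, if the wrist force passes 120 N, or if a joint passes its speed limit or range.

ROBOT

A 6-joint arm with a two-finger parallel gripper is mounted at the origin on the work surface. World frame = base frame: x ahead of the robot, y to its left, z up, the work surface at z = 0. Lengths are in m, angles in rad, forces in N, time in s.
With the tool pointing down it reaches from about 0.375 to 0.9 m from the base axis. Payload 3.1 kg.
Tool frame: the origin (TCP) lies at the very end of the fingers, on their centre line; the grasp point (between the pads) lies 19 mm behind it; z points along the fingers, y is the line along which they close (so a half turn about z gives the same grasp; the last joint's range is limited). The gripper opens to 85 mm and grips with 20 to 120 N. Pads are 22 mm wide; open, the fingers measure 114 mm over their backs; the gripper's body (76 mm by 85 mm) begins 54 mm behind the grasp point. The pads swing forward as they close: fully open they stand 13 mm farther back than shut.
Start: joints at [-1.492, 0.527, 1.433, -0, 1.181, -0.178], TCP at [0.159, -0.604, 0.231] pointing down, gripper open.
Joint ranges: [-3.08, 3.08], [-0.75, 2.2], [0.22, 2.44], [-1.43, 4.57], [0, 2.65], [-2.85, 2.85]. Speed limits (rad/s): [2.79, 2.79, 3.14, 3.14, 3.14, 3.14].

INTERFACE

Orientations are given as a unit quaternion [x, y, z, w].
In Python, from station import manip, vision gives the robot as it stands.
- The arm moves only by the tool drive_tool, never from a script. Its argument "deltas" is a list that holds one entry, the list of rows, each a list of 4 numbers: the shift along the tool's x, y, z in mm, then the turn about the tool's z in rad. A call has 1 to 5 rows; each row is the pose to reach, as a shift and turn from the pose commanded when the call began, along the tool's axes at that moment; what a row does not reach only later rows make up. A row lasts 1/12 s, in which the tool goes at most 41.7 mm and 7.16 degrees, less where a joint would pass 70% of its speed; a pose out of reach is approached as far as the arm can. A call with a gripper value outside its range is refused whole. "jaw" is the finger opening in mm, from 0 to 85.4, set as the call begins (left out, the last holds). The fingers move at their own pace and stop on an object; "force" is the grip in N (left out, the last holds). Time passes only in rows, so rows that repeat a pose let the fingers close. It gives the time, the measured TCP pose, the force, the opening and the grip force at its end, in the units of the state.
- manip.sense(): the state, without advancing time (a new reading comes with each control period).
- vision.snapshot(name): name is "scene" or "top" or "wrist"; returns the picture (384x512x3 uint8, red, green, blue); there is no depth.
- vision.camera_model(name): a dict with "camera_matrix" (3x3 intrinsics, pixels), "rvec" (rotation vector, rad) and "tvec" (3), from world to camera coordinates, as OpenCV has them. Camera axes: x right, y down, z forward; pixel columns grow to the right and rows downward; lengths in m; the calibration is good to about 2 mm. A picture is of the moment at which its call begins: read the wrist's pose just before it. camera_model takes no time and is no camera call; for the wrist camera it gives the pose at the moment of the call.
- manip.sign_off(): hands the job in; it is judged then, once.
The state is a dict: "t": time; "q": joint angles; "qd": joint speeds; "tau": joint torques, N m; "tcp_pos": TCP position; "tool_rot": TCP orientation; "force": force on the tool from outside, world axes, zero at the start; "ft_torque": the same for the moment, N m; "finger_gap": opening from 0.0 (shut) to 1.0 (fully open); "gripper_force": force on a finger pad.
Only numpy, scipy, OpenCV 4.12 (cv2) and the standard library are available. Lean on these libraries where they do the work, as an engineer would, in place of code of your own. Each camera call takes 0.05 s, during which the arm holds its last target. There are 200 camera calls.

## Working session

There is one attempt and no reset: what is moved stays moved. The work goes in short steps, Python scripts to look and compute and a tool call to move; the robot and the scene stay as the last step left them, time stands still between calls to the robot, and variables do not carry over. Pictures are saved under pics/ and viewed, at most 10 in all, crops included, and the job is handed in when it is done.

Besides the shell and the picture viewer there is one more tool, called after "Request:" in YAML: its name, and indented under it one key for each argument. drive_tool: Moves the arm, as the interface text tells. Its arguments: {"type":"object","properties":{"deltas":{"type":"array"},"jaw":{"type":"number"},"force":{"type":"number"}},"required":["deltas"]}

```bash
mkdir -p pics; ls; cat > h.py <<'E'
import numpy as np, cv2
from station import manip, vision
def cam(n):
    m=vision.camera_model(n); return np.array(m["camera_matrix"],float),np.array(m["rvec"],float),np.array(m["tvec"],float).ravel()
def ray(n,uv,z,c=None):
    K,r,t=c or cam(n); R=cv2.Rodrigues(r)[0]; C=-R.T@t
    uv=np.atleast_2d(np.array(uv,float)); d=(R.T@np.linalg.inv(K)@np.c_[uv,np.ones(len(uv))].T).T
    return C+d*((z-C[2])/d[:,2])[:,None]
def proj(n,P,c=None):
    K,r,t=c or cam(n); return cv2.projectPoints(np.atleast_2d(np.array(P,float)),r,t,K,None)[0][:,0]
def save(n,f):
    im=vision.snapshot(n); cv2.imwrite(f,im[:,:,::-1]); return im
E
python3 - <<'E'
from h import *
a=save("top","pics/top.png");b=save("scene","pics/scene.png")
for n in("top","scene"):
    K,r,t=cam(n);print(n,K.round(1).tolist(),(-cv2.Rodrigues(r)[0].T@t).round(3))
s=manip.sense();print(s)
E
```

```text
pics
top [[382.9, 0.0, 250.4], [0.0, 382.9, 187.9], [0.0, 0.0, 1.0]] [ 0.391 -0.006  0.989]
scene [[414.8, 0.0, 258.4], [0.0, 414.8, 182.5], [0.0, 0.0, 1.0]] [0.961 0.369 1.008]
{'t': 0.1, 'q': array([-1.49250965e+00,  5.28366211e-01,  1.43374243e+00,  1.14575327e-06,
        1.18137868e+00, -1.78504203e-01]), 'qd': array([ 0.00031281, -0.00111447, -0.00418523,  0.00010549, -0.00146747,
       -0.00140528]), 'tau': array([ 3.62812152e-04, -4.43301952e+01, -1.78586447e+01, -2.66443240e-04,
        3.85653373e-03,  8.37596701e-06]), 'tcp_pos': array([ 0.15871332, -0.60387249,  0.23044585]), 'tool_rot': array([ 9.91768206e-01,  1.28042682e-01,  4.79789538e-05, -9.46117730e-04]), 'force': array([0.75254955, 0.38054456, 0.72989449]), 'ft_torque': array([ 0.03075669,  0.01675662, -0.01891239]), 'gripper_force': 0.0, 'finger_gap': 1.0005152713893775}
```

View pics/top.png

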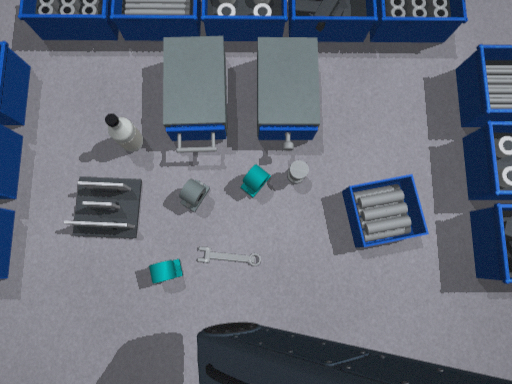

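View pics/scene.png

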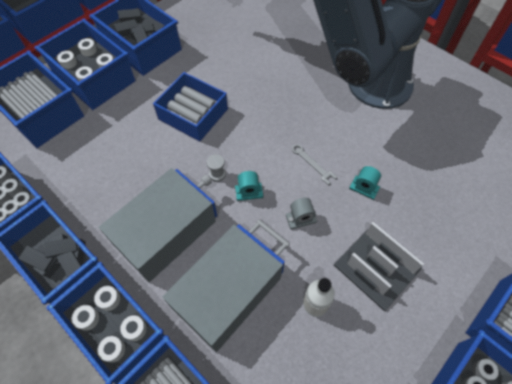

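The top view shows the bar-handled case at (195,85) with its bar at (197,149). The rack is at (107,207): divider, the middle-length plate, at row 187, short at 205, long at 224.
Candidates for the bearing: grey (195,194), teal (256,180), teal (166,271). By the description I choose the grey one, which stands in front of the bar. I check that in a close crop.

```bash
python3 - <<'E'
from h import *
im=cv2.imread("pics/top.png")
c=im[125:295,60:325]; cv2.imwrite("pics/c1.png",cv2.resize(c,None,fx=3,fy=3,interpolation=cv2.INTER_CUBIC))
for p in[(195,85),(197,149),(195,194),(100,187),(107,198)]: print(p,im[p[1],p[0]])
hsv=cv2.cvtColor(im,cv2.COLOR_BGR2HSV)
K,r,t=cam("top");print(cv2.Rodrigues(r)[0].round(3).tolist())
# cabinet tops: greenish grey
ref=im[85,195].astype(int); m=(np.abs(im.astype(int)-ref).max(2)<14).astype(np.uint8)
m=cv2.morphologyEx(m,cv2.MORPH_OPEN,np.ones((5,5)))
for k in cv2.findContours(m,0,2)[0]:
    if cv2.contourArea(k)>1500:
        q=cv2.boxPoints(cv2.minAreaRect(k)); print("cab",q.round(1).tolist(),ray("top",q,.107)[:,:2].round(4).tolist())
# bright slim things
g=cv2.cvtColor(im,cv2.COLOR_BGR2GRAY)
for name,(x0,y0,x1,y1),z,th in[("plates",(74,176,142,238),.077,120),("bar",(174,142,220,156),.078,165)]:
    s=(g[y0:y1,x0:x1]>th).astype(np.uint8)
    for k in cv2.findContours(s,0,2)[0]:
        if cv2.contourArea(k)>30:
            (cx,cy),wh,a=cv2.minAreaRect(k); q=cv2.boxPoints(((cx+x0,cy+y0),wh,a)); print(name,np.round([cx+x0,cy+y0,*wh,a],1),ray("top",q,z)[:,:2].round(3).tolist())
E
```

```text
(195, 85) [135 132 117]
(197, 149) [164 160 157]
(195, 194) [136 131 120]
(100, 187) [80 78 77]
(107, 198) [69 62 58]
[[-0.001, -1.0, 0.012], [-0.985, -0.001, -0.172], [0.172, -0.012, -0.985]]
cab [[257.79998779296875, 38.0], [320.0, 37.20000076293945], [321.1000061035156, 122.0], [259.0, 122.80000305175781]] [[0.9274, -0.0355], [0.9307, -0.1919], [0.7071, -0.1875], [0.7045, -0.0374]]
cab [[163.0, 37.0], [224.0, 37.0], [224.0, 123.0], [163.0, 123.0]] [[0.9286, 0.2021], [0.9296, 0.0495], [0.7038, 0.047], [0.7033, 0.1935]]
plates [100.  223.2  52.2   3.6   2.7] [[0.464, 0.401], [0.472, 0.401], [0.467, 0.278], [0.458, 0.278]]
plates [ 96.5 202.9  29.1   3.5   2.6] [[0.511, 0.386], [0.519, 0.386], [0.516, 0.317], [0.508, 0.316]]
plates [139.  214.5  45.    4.   90. ] [[0.54, 0.256], [0.54, 0.246], [0.433, 0.241], [0.433, 0.251]]
plates [116. 177.   2.  50.  90.] [[0.579, 0.369], [0.579, 0.248], [0.575, 0.248], [0.574, 0.368]]
plates [ 98.5 184.   16.   49.   90. ] [[0.579, 0.41], [0.579, 0.292], [0.54, 0.289], [0.54, 0.407]]
```

View pics/c1.png

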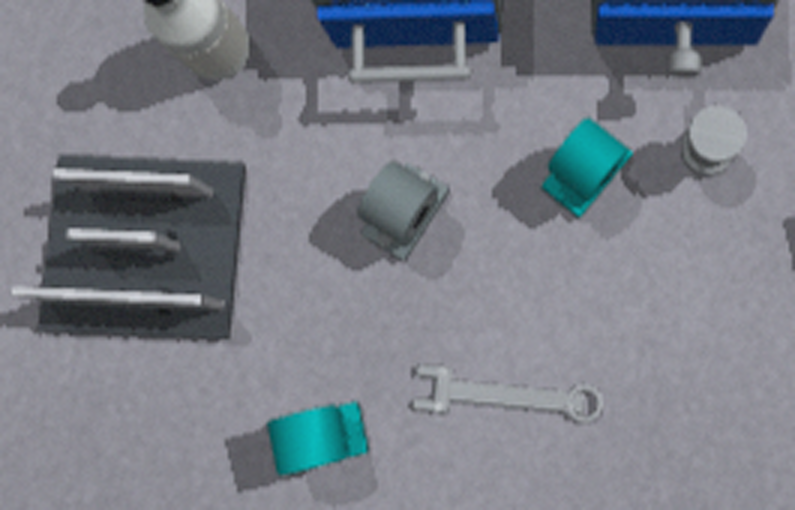

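The crop confirms the grey block: housing centred at about crop (400,205), its foot's near edge running from (450,185) to (403,258), so yaw is about -30°. I compute coordinates and the first move.

```bash
cat >> h.py <<'E'
def tools(s=None):
    s=s or manip.sense(); from scipy.spatial.transform import Rotation as R
    return np.array(s["tcp_pos"]),R.from_quat(s["tool_rot"]).as_matrix()
def go(p,psi=None):
    "shift in mm (tool axes) and turn to get to tcp p, yaw psi of tool x"
    P,R=tools(); d=R.T@(np.array(p)-P)*1e3; y=np.arctan2(R[1,0],R[0,0])
    print("now",P.round(4),"psi",round(y,4),"delta",d.round(1),"turn",None if psi is None else round(-((psi-y+np.pi)%(2*np.pi)-np.pi),4))
E
python3 - <<'E'
from h import *
f=lambda a:np.array(a)/3+[60,125]
print("bar",ray("top",f([(352,74),(468,72)]),.072).round(4))
e=ray("top",f([(450,185),(403,258)]),.007)[:,:2]; d=e[0]-e[1];L=np.linalg.norm(d);d/=L; n=np.array([-d[1],d[0]])
c=e.mean(0)+n*.022; print("bearing",c.round(4),"yaw",np.arctan2(d[1],d[0]).round(3),L)
print("plates",[ray("top",f(x),.077)[:,:2].round(4).tolist() for x in([(55,173),(190,180)],[(67,232),(155,237)],[(12,291),(201,300)])])
print("rack",ray("top",f([(58,156),(244,164),(232,337),(40,330)]),.012)[:,:2].round(3).tolist())
go([c[0]-.05,c[1],.28],np.arctan2(d[1],d[0])+np.pi)
E
```

```text
bar [[0.647  0.1634 0.072 ]
 [0.6489 0.0681 0.072 ]]
bearing [0.5456 0.1258] yaw -0.552 0.07469778297369464
plates [[[0.5628, 0.398], [0.5572, 0.2896]], [[0.515, 0.3849], [0.511, 0.3148]], [[0.468, 0.4246], [0.4609, 0.2756]]]
rack [[0.59, 0.425], [0.583, 0.265], [0.435, 0.268], [0.441, 0.429]]
now [ 0.1587 -0.6039  0.2304] psi 0.2568 delta [ 511.2 -620.3  -48.2] turn -2.3332
```

Request:
drive_tool:
  deltas:
    - [[25,-31,-3,0],[51,-62,-6,0],[77,-93,-9,0],[102,-124,-12,0],[128,-155,-12,0]]

```text
t: 0.52
tcp_pos: [0.2436, -0.4204, 0.2434]
tool_rot: [0.992, 0.128, 0.0, 0.0]
force: [0.7, 0.0, -0.0]
finger_gap: 1.001
gripper_force: 0.0
```

Request:
drive_tool:
  deltas:
    - [[25,-31,-3,0],[51,-62,-6,0],[77,-93,-9,0],[102,-124,-12,0],[128,-155,-12,0]]

```text
t: 0.93
tcp_pos: [0.328, -0.2379, 0.2557]
tool_rot: [0.992, 0.128, 0.0, 0.0]
force: [0.7, -0.6, 0.1]
finger_gap: 0.999
gripper_force: 0.0
```

Request:
drive_tool:
  deltas:
    - [[25,-31,-3,0],[51,-62,-6,0],[77,-93,-9,0],[102,-124,-12,0],[128,-155,-12,0]]

```text
t: 1.35
tcp_pos: [0.4125, -0.0553, 0.2678]
tool_rot: [0.992, 0.128, 0.0, 0.0]
force: [0.3, -0.8, -0.5]
finger_gap: 0.999
gripper_force: 0.0
```

Request:
drive_tool:
  deltas:
    - [[25,-31,-3,0],[51,-62,-6,0],[77,-93,-9,0],[102,-124,-12,0],[128,-155,-12,0]]

```text
t: 1.77
tcp_pos: [0.4968, 0.1274, 0.2796]
tool_rot: [0.992, 0.128, 0.0, 0.0]
force: [0.9, -0.2, 0.8]
finger_gap: 1.003
gripper_force: 0.0
```

Request:
drive_tool:
  deltas:
    - [[0,0,0,-0.12],[0,0,0,-0.24],[0,0,0,-0.36],[0,0,0,-0.48],[0,0,0,-0.6]]

```text
t: 2.18
tcp_pos: [0.4961, 0.1255, 0.2788]
tool_rot: [0.908, 0.418, -0.001, -0.0]
force: [0.2, -0.4, -0.1]
finger_gap: 1.0
gripper_force: 0.0
```

Request:
drive_tool:
  deltas:
    - [[0,0,0,-0.12],[0,0,0,-0.24],[0,0,0,-0.36],[0,0,0,-0.48],[0,0,0,-0.6]]

```text
t: 2.6
tcp_pos: [0.4961, 0.1252, 0.2789]
tool_rot: [0.744, 0.668, -0.0, -0.0]
force: [-0.4, 0.3, 1.0]
finger_gap: 0.998
gripper_force: 0.0
```

Request:
drive_tool:
  deltas:
    - [[0,0,0,-0.12],[0,0,0,-0.24],[0,0,0,-0.36],[0,0,0,-0.48],[0,0,0,-0.6]]

```text
t: 3.02
tcp_pos: [0.4961, 0.1252, 0.2789]
tool_rot: [0.514, 0.858, -0.0, -0.0]
force: [0.4, 0.2, -0.3]
finger_gap: 1.002
gripper_force: 0.0
```

Request:
drive_tool:
  deltas:
    - [[0,0,0,-0.12],[0,0,0,-0.24],[0,0,0,-0.36],[0,0,0,-0.48],[0,0,0,-0.53]]

```text
t: 3.43
tcp_pos: [0.4961, 0.1252, 0.2789]
tool_rot: [0.271, 0.962, -0.0, -0.001]
force: [-0.0, 0.3, -1.0]
finger_gap: 0.998
gripper_force: 0.0
```

```bash
python3 - <<'E'
from h import *
go([.5456,.1258,.28],2.59)
c=cam("wrist"); a=save("wrist","pics/w1.png"); print(proj("wrist",[[.5456,.1258,.083],[.648,.116,.072],[.56,.343,.077]],c)); print((-cv2.Rodrigues(c[1])[0].T@c[2]).round(3), c[0][0])
E
```

```text
now [0.4961 0.1252 0.2789] psi 2.5917 delta [-41.9  26.4  -1.2] turn 0.0017
[[279.85643032 200.1099984 ]
 [311.3226982  262.50555956]
 [450.08502254 114.52165811]]
[0.434 0.163 0.421] [292.2912648   0.        257.6671679]
```

View pics/w1.png

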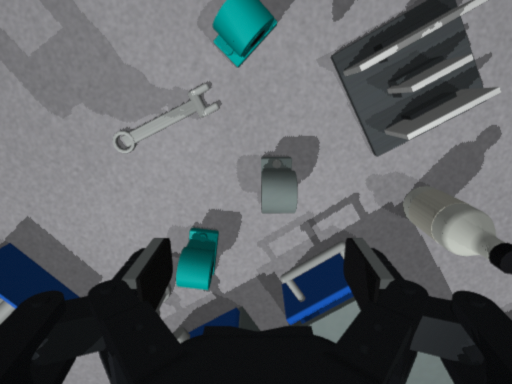

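The view agrees: grey bearing at (279,190) with its axis horizontal in the image (aligned with the jaws), bar mid at (313,266), divider top mid at (444,112). Predictions match within about 2 px or so. Descend and grip.

Request:
drive_tool:
  deltas:
    - [[-20,13,20,0],[-42,26,45,0],[-42,26,86,0],[-42,26,127,0],[-42,26,168,0]]

```text
t: 3.9
tcp_pos: [0.5464, 0.1252, 0.1098]
tool_rot: [0.275, 0.962, 0.0, 0.001]
force: [0.0, 0.0, 0.1]
finger_gap: 1.002
gripper_force: 0.0
```

Request:
drive_tool:
  deltas:
    - [[0,0,25,0],[0,0,50,0],[0,0,65,0],[0,0,74,0],[0,0,74,0]]

```text
t: 4.32
tcp_pos: [0.5445, 0.1251, 0.0352]
tool_rot: [0.274, 0.962, -0.001, -0.002]
force: [-0.3, 0.6, 1.3]
finger_gap: 1.001
gripper_force: 0.0
```

Request:
drive_tool:
  deltas:
    - [[0,0,0,0],[0,0,0,0],[0,0,0,0],[0,0,0,0],[0,0,0,0]]
  jaw: 35
  force: 60

```text
t: 4.73
tcp_pos: [0.5469, 0.1252, 0.0388]
tool_rot: [0.274, 0.962, 0.0, 0.001]
force: [-1.9, -0.9, 5.9]
finger_gap: 0.51
gripper_force: 62.2
```

Request:
drive_tool:
  deltas:
    - [[0,0,0,0],[0,0,0,0],[0,0,0,0],[0,0,0,0],[0,0,0,0]]

```text
t: 5.15
tcp_pos: [0.5468, 0.1252, 0.0388]
tool_rot: [0.274, 0.962, 0.0, 0.001]
force: [-0.0, -0.2, 6.5]
finger_gap: 0.505
gripper_force: 62.2
```

Request:
drive_tool:
  deltas:
    - [[0,0,-15,0],[0,0,-45,0],[0,0,-80,0],[0,0,-110,0],[0,0,-130,0]]

```text
t: 5.57
tcp_pos: [0.5463, 0.1253, 0.1698]
tool_rot: [0.274, 0.962, 0.0, 0.001]
force: [0.2, 0.1, -4.6]
finger_gap: 0.508
gripper_force: 62.4
```

Request:
drive_tool:
  deltas:
    - [[-3,-14,0,0],[-9,-42,0,0],[-15,-75,0,0],[-21,-108,0,0],[-26,-134,0,0]]

```text
t: 5.98
tcp_pos: [0.4944, -0.004, 0.1659]
tool_rot: [0.274, 0.962, -0.001, -0.002]
force: [-0.2, 0.2, -4.5]
finger_gap: 0.51
gripper_force: 62.5
```

Request:
drive_tool:
  deltas:
    - [[-6,-33,0,0],[-12,-66,0,0],[-18,-99,0,0],[-24,-122,0,0],[-26,-134,0,0]]

```text
t: 6.4
tcp_pos: [0.4467, -0.1325, 0.1662]
tool_rot: [0.275, 0.961, -0.0, -0.001]
force: [1.1, -0.5, -3.9]
finger_gap: 0.507
gripper_force: 62.6
```

Request:
drive_tool:
  deltas:
    - [[0,0,20,0],[0,0,50,0],[0,0,80,0],[0,0,105,0],[0,0,118,0]]

```text
t: 6.82
tcp_pos: [0.446, -0.1292, 0.0461]
tool_rot: [0.274, 0.962, 0.001, -0.003]
force: [0.1, -0.5, -4.8]
finger_gap: 0.506
gripper_force: 62.4
```

```bash
python3 - <<'E'
from h import *
im=save("scene","pics/s2.png"); go([.45,-.13,.0388],2.59)
u=proj("scene",[[.45,-.13,.03]])[0].astype(int);print(u, manip.sense()["force"].round(1))
c=im[u[1]-60:u[1]+60,u[0]-80:u[0]+80]; cv2.imwrite("pics/s2c.png",cv2.resize(c,None,fx=4,fy=4)[:,:,::-1])
E
```

```text
now [ 0.4454 -0.1288  0.0449] psi 2.586 delta [-4.6  1.4  6.1] turn -0.004
[255 138] [-0.7  0.6 -5.6]
```

View pics/s2c.png

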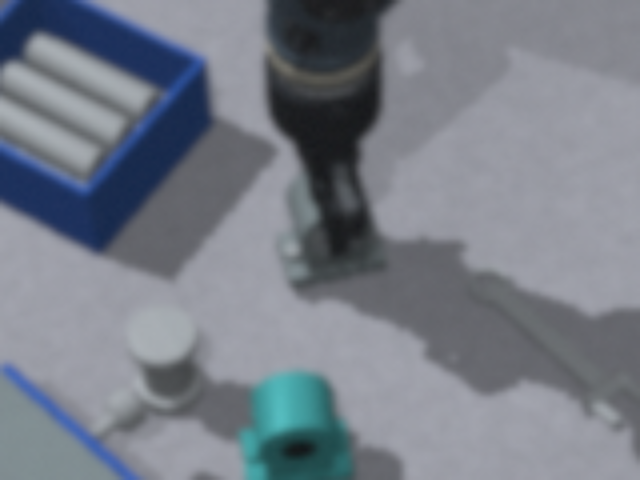

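The bearing hangs upright just above clear bench, away from the roller, the teal block and the bin. Lower the last 6 mm and feel for contact.

Request:
drive_tool:
  deltas:
    - [[0,0,2,0],[0,0,3.5,0],[0,0,5,0],[0,0,6,0],[0,0,6,0]]

```text
t: 7.28
tcp_pos: [0.4494, -0.1302, 0.044]
tool_rot: [0.274, 0.962, -0.0, 0.001]
force: [0.7, -0.3, -4.3]
finger_gap: 0.509
gripper_force: 62.5
```

Request:
drive_tool:
  deltas:
    - [[0,0,0,0],[0,0,0,0],[0,0,0,0]]

```text
t: 7.53
tcp_pos: [0.4492, -0.1301, 0.0437]
tool_rot: [0.274, 0.962, -0.0, 0.0]
force: [-1.0, -0.5, -4.9]
finger_gap: 0.512
gripper_force: 62.5
```

Request:
drive_tool:
  deltas:
    - [[0,0,1,0],[0,0,2,0],[0,0,3,0],[0,0,3,0],[0,0,3,0]]

```text
t: 7.95
tcp_pos: [0.4488, -0.1299, 0.0402]
tool_rot: [0.274, 0.962, 0.0, -0.0]
force: [0.7, -1.0, -3.8]
finger_gap: 0.51
gripper_force: 62.5
```

Request:
drive_tool:
  deltas:
    - [[0,0,0.7,0],[0,0,1.4,0],[0,0,2,0],[0,0,2,0],[0,0,2,0]]

```text
t: 8.37
tcp_pos: [0.4489, -0.13, 0.0388]
tool_rot: [0.274, 0.962, -0.0, 0.0]
force: [-1.1, -0.1, 3.3]
finger_gap: 0.509
gripper_force: 63.4
```

Request:
drive_tool:
  deltas:
    - [[0,0,0,0],[0,0,0,0],[0,0,0,0],[0,0,0,0],[0,0,0,0]]
  jaw: 85

```text
t: 8.78
tcp_pos: [0.4491, -0.1301, 0.0382]
tool_rot: [0.274, 0.962, -0.0, 0.0]
force: [-0.1, 0.8, -0.9]
finger_gap: 0.998
gripper_force: 0.0
```

Request:
drive_tool:
  deltas:
    - [[0,0,-15,0],[0,0,-50,0],[0,0,-90,0],[0,0,-130,0],[0,0,-170,0]]

```text
t: 9.2
tcp_pos: [0.4483, -0.1296, 0.2099]
tool_rot: [0.274, 0.962, 0.0, -0.001]
force: [1.5, -0.5, -0.4]
finger_gap: 0.993
gripper_force: 0.0
```

Request:
drive_tool:
  deltas:
    - [[0,0,0,0.12],[0,0,0,0.24],[0,0,0,0.36],[0,0,0,0.48],[0,0,0,0.6]]

```text
t: 9.62
tcp_pos: [0.4487, -0.1298, 0.2084]
tool_rot: [0.548, 0.836, 0.0, 0.0]
force: [0.2, -0.3, 0.1]
finger_gap: 0.996
gripper_force: 0.0
```

Request:
drive_tool:
  deltas:
    - [[0,0,0,0.12],[0,0,0,0.24],[0,0,0,0.36],[0,0,0,0.41],[0,0,0,0.41]]

```text
t: 10.03
tcp_pos: [0.4487, -0.1298, 0.2082]
tool_rot: [0.705, 0.709, -0.0, -0.0]
force: [-0.0, 0.9, 0.6]
finger_gap: 0.995
gripper_force: 0.0
```

```bash
python3 - <<'E'
from h import *
go([.54,.117,.21],np.pi/2+.01)
E
```

```text
now [ 0.4487 -0.1298  0.2082] psi 1.5761 delta [246.4  92.6  -1.8] turn -0.0047
```

Request:
drive_tool:
  deltas:
    - [[30,11,0,0],[67,25,0,0],[104,39,0,0],[141,53,0,0],[178,67,0,0]]

```text
t: 10.45
tcp_pos: [0.5151, 0.0501, 0.2083]
tool_rot: [0.705, 0.71, -0.0, -0.0]
force: [0.3, -0.3, -0.0]
finger_gap: 0.999
gripper_force: 0.0
```

Request:
drive_tool:
  deltas:
    - [[36,14,0,0],[60,23,0,0],[68,26,0,0],[68,26,0,0],[68,26,0,0]]

```text
t: 10.87
tcp_pos: [0.5398, 0.1163, 0.2079]
tool_rot: [0.704, 0.71, -0.001, -0.0]
force: [-0.1, 0.3, 0.8]
finger_gap: 0.994
gripper_force: 0.0
```

```bash
python3 - <<'E'
from h import *
c=cam("wrist"); im=save("wrist","pics/w2.png"); t=save("top","pics/t2.png"); np.save("c2.npy",np.array([c[0].tolist(),c[1].tolist(),c[2].tolist()],object),allow_pickle=True)
go([.648,.117,.21],1.58)
print(proj("wrist",[[.647,.1634,.072],[.6489,.0681,.072],[.5628,.398,.077],[.5572,.2896,.077]],c).round(1))
cv2.imwrite("pics/w2v.png",np.hstack([cv2.resize(im[:,:,::-1],(512,384)),t[100:292,128:272,::-1].repeat(2,0).repeat(2,1)]))
E
```

```text
now [0.5398 0.1152 0.2081] psi 1.5759 delta [  1.2 108.2  -2. ] turn -0.0041
[[ 373.9  130.5]
 [ 364.5  224.3]
 [ 296.1 -213.9]
 [ 282.9  -30.4]]
```

View pics/w2v.png

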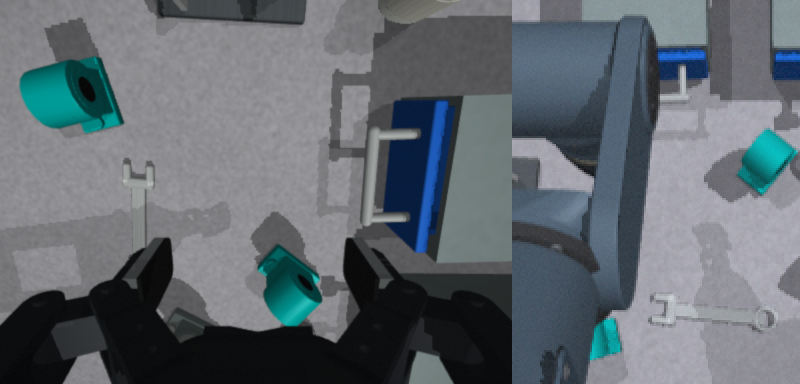

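The bar runs from (374,129) to (367,223) in the wrist view, as predicted. The case top's front edge runs from (463,95) to (438,262). I refine the yaw.

```bash
python3 - <<'E'
from h import *
c=cam("wrist"); im=cv2.imread("pics/w2.png").astype(int)
g=im.sum(2)/3
# bar centre per row by bright mask
pts=[]
for v in range(142,212,3):
    r=g[v,355:385]; m=np.where(r>r.max()-25)[0]; pts.append((355+m.mean(),v))
P=ray("wrist",pts,.0755,c); k=np.polyfit(P[:,1],P[:,0],1); print("bar x(y)",k, np.polyval(k,.117))
e=[]
for v in range(110,245,5): # blue -> grey top edge: saturation drop
    s=im[v,:,0]-im[v,:,2]; m=np.where(s[400:480]>80)[0]; e.append((401+m.max(),v))
P=ray("wrist",e,.1,c); print("front edge",np.polyfit(P[:,1],P[:,0],1),P[[0,-1]].round(4))
print("bar ends",ray("wrist",[(374,127),(367,225)],.072,c).round(4))
E
```

```text
bar x(y) [-0.03968132  0.65345979] 0.6488170741228575
front edge [-0.03125908  0.70116259] [[0.6947 0.1816 0.1   ]
 [0.6992 0.0633 0.1   ]]
bar ends [[0.6469 0.1653 0.072 ]
 [0.6514 0.066  0.072 ]]
```

Request:
drive_tool:
  deltas:
    - [[0,30,0,-0.028],[0,65,0,-0.028],[1,95,0,-0.028],[1,109,0,-0.028],[1,109,0,-0.028]]
  jaw: 30

```text
t: 11.38
tcp_pos: [0.6528, 0.1156, 0.2082]
tool_rot: [0.696, 0.718, 0.001, 0.001]
force: [0.2, -0.2, 0.6]
finger_gap: 0.352
gripper_force: 0.0
```

```bash
python3 - <<'E'
from h import *
go([.649,.1165,.053],1.604); print(manip.sense()["finger_gap"])
E
```

```text
now [0.6528 0.1156 0.2082] psi 1.6018 delta [  1.1  -4.2 155.2] turn -0.0022
0.35209047900909013
```

Request:
drive_tool:
  deltas:
    - [[0,0,20,0],[0,0,45,0],[0,0,70,0],[0,0,90,0],[0,0,95,0]]

```text
t: 11.8
tcp_pos: [0.6452, 0.1166, 0.1096]
tool_rot: [0.696, 0.718, -0.003, -0.003]
force: [-0.9, -0.5, -0.4]
finger_gap: 0.352
gripper_force: 0.0
```

```bash
python3 - <<'E'
from h import *
go([.649,.1165,.053],1.604)
E
```

```text
now [0.6452 0.1166 0.1096] psi 1.6032 delta [-0.2  4.3 56.5] turn -0.0008
```

Request:
drive_tool:
  deltas:
    - [[0,0,0,0],[0,0,0,0],[0,0,0,0]]

```text
t: 12.05
tcp_pos: [0.6504, 0.1178, 0.1151]
tool_rot: [0.695, 0.719, 0.001, 0.001]
force: [1.0, 0.1, 1.1]
finger_gap: 0.352
gripper_force: 0.0
```

Request:
drive_tool:
  deltas:
    - [[0,0,12,0],[0,0,25,0],[0,0,40,0],[0,0,52,0],[0,0,58,0]]

```text
t: 12.47
tcp_pos: [0.6479, 0.1182, 0.0527]
tool_rot: [0.695, 0.719, -0.001, -0.001]
force: [-1.4, -0.2, -0.1]
finger_gap: 0.354
gripper_force: 0.0
```

Request:
drive_tool:
  deltas:
    - [[0,0,0,0],[0,0,0,0],[0,0,0,0],[0,0,0,0],[0,0,0,0]]
  jaw: 5
  force: 40

```text
t: 12.88
tcp_pos: [0.649, 0.1183, 0.0542]
tool_rot: [0.695, 0.719, -0.0, -0.0]
force: [1.8, 0.8, -13.5]
finger_gap: 0.123
gripper_force: 38.8
```

Request:
drive_tool:
  deltas:
    - [[0,-6,0,0],[0,-18,0,0],[0,-34,0,0],[0,-50,0,0],[0,-66,0,0]]

```text
t: 13.3
tcp_pos: [0.5825, 0.1159, 0.0542]
tool_rot: [0.695, 0.719, -0.0, -0.0]
force: [3.2, -0.8, -19.9]
finger_gap: 0.124
gripper_force: 39.2
```

Request:
drive_tool:
  deltas:
    - [[0,-16,0,0],[0,-32,0,0],[0,-48,0,0],[0,-60,0,0],[0,-70,0,0]]

```text
t: 13.72
tcp_pos: [0.5116, 0.1134, 0.0543]
tool_rot: [0.695, 0.719, -0.001, -0.001]
force: [3.7, -0.8, -25.6]
finger_gap: 0.122
gripper_force: 38.8
```

Request:
drive_tool:
  deltas:
    - [[0,-8,0,0],[0,-15,0,0],[0,-21,0,0],[0,-25,0,0],[0,-26,0,0]]

```text
t: 14.13
tcp_pos: [0.486, 0.1124, 0.0543]
tool_rot: [0.695, 0.719, -0.001, -0.001]
force: [2.8, -0.8, -27.7]
finger_gap: 0.124
gripper_force: 38.8
```

Request:
drive_tool:
  deltas:
    - [[0,-1,-1,0],[0,-2,-1,0],[0,-3,-1,0],[0,-4,-1,0],[0,-5,-1,0]]

```text
t: 14.55
tcp_pos: [0.486, 0.1124, 0.0544]
tool_rot: [0.695, 0.719, 0.002, 0.002]
force: [11.1, 0.7, -42.5]
finger_gap: 0.122
gripper_force: 39.1
```

Request:
drive_tool:
  deltas:
    - [[0,1.5,1,0],[0,3,2,0],[0,3,2.5,0],[0,3,2.5,0]]

```text
t: 14.88
tcp_pos: [0.486, 0.1124, 0.0542]
tool_rot: [0.695, 0.719, 0.0, 0.001]
force: [3.3, -1.8, -17.9]
finger_gap: 0.124
gripper_force: 41.5
```

Request:
drive_tool:
  deltas:
    - [[0,0,0,0],[0,0,0,0],[0,0,0,0],[0,0,0,0]]
  jaw: 28

```text
t: 15.22
tcp_pos: [0.4861, 0.1128, 0.0551]
tool_rot: [0.695, 0.719, 0.001, 0.001]
force: [-0.2, 0.2, -0.1]
finger_gap: 0.332
gripper_force: 0.0
```

Request:
drive_tool:
  deltas:
    - [[0,0,-15,0],[0,0,-45,0],[0,0,-80,0],[0,0,-110,0],[0,0,-140,0]]

```text
t: 15.63
tcp_pos: [0.4852, 0.1128, 0.1961]
tool_rot: [0.695, 0.719, 0.0, 0.0]
force: [0.8, -0.9, 0.5]
finger_gap: 0.326
gripper_force: 0.0
```

Request:
drive_tool:
  deltas:
    - [[0,0,-20,0],[0,0,-30,0],[0,0,-30,0],[0,0,-30,0],[0,0,-30,0]]

```text
t: 16.05
tcp_pos: [0.4846, 0.1127, 0.2233]
tool_rot: [0.695, 0.719, -0.0, -0.001]
force: [0.3, -0.6, 0.2]
finger_gap: 0.333
gripper_force: 0.0
```

```bash
python3 - <<'E'
from h import *
c=cam("wrist"); im=save("wrist","pics/w3.png"); P,R=tools()
# expected slot after opening: bar centre ~ (.4855,.112)
b=np.array([.4855,.112]); ax=np.array([1,.034]); s=b+.124*ax
print(P.round(4),"slot",s, proj("wrist",[[*b,.072],[*s,.068],[.56,.343,.077]],c).round(0).tolist())
go([.56,.24,.225],1.6)
E
```

```text
[0.4845 0.1127 0.2229] slot [0.6095   0.116216] [[260.0, 175.0], [378.0, 174.0], [364.0, -102.0]]
now [0.4845 0.1127 0.2229] psi 1.6048 delta [124.7  79.7  -2.3] turn 0.0048
```

View pics/w3.png

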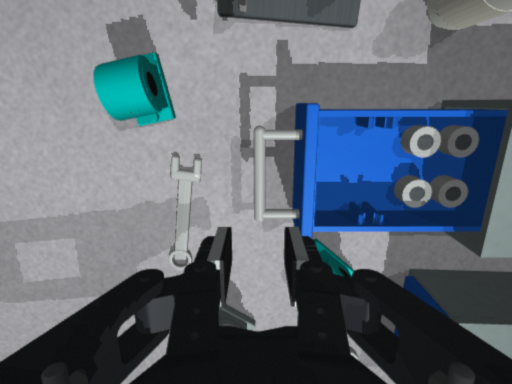

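The drawer is fully out. Bar mid is at (260,173), and the groove ribs show at about (362..387,122) and (363..380,217). I measure the ribs and walls.

```bash
python3 - <<'E'
from h import *
c=cam("wrist"); im=cv2.imread("pics/w3.png").astype(int)
print("B rows"); 
for v in list(range(110,130,2))+list(range(206,232,2)): print(v,im[v,350:400:2,0].tolist())
w=im[104:240,340,0]; print(w.tolist())
E
```

```text
B rows
110 [155, 155, 156, 156, 156, 155, 156, 156, 156, 156, 156, 155, 155, 156, 155, 155, 155, 155, 156, 155, 155, 155, 155, 154, 154]
112 [214, 214, 215, 215, 214, 214, 214, 214, 214, 214, 214, 214, 215, 214, 214, 213, 213, 214, 214, 213, 213, 213, 212, 212, 212]
114 [213, 214, 214, 214, 214, 214, 215, 214, 214, 214, 215, 214, 214, 214, 214, 214, 214, 214, 213, 213, 212, 211, 212, 211, 211]
116 [204, 204, 191, 186, 182, 182, 182, 182, 182, 184, 200, 199, 198, 186, 181, 181, 180, 181, 194, 186, 185, 187, 203, 201, 202]
118 [182, 182, 173, 104, 75, 73, 74, 74, 74, 102, 172, 171, 163, 92, 74, 73, 74, 86, 158, 115, 108, 122, 192, 184, 180]
120 [182, 182, 177, 101, 74, 74, 73, 73, 73, 114, 185, 179, 193, 88, 73, 73, 73, 97, 166, 116, 101, 123, 196, 184, 165]
122 [183, 182, 177, 96, 74, 73, 73, 73, 74, 134, 186, 176, 195, 84, 73, 74, 73, 114, 153, 115, 101, 137, 196, 182, 128]
124 [183, 183, 183, 131, 81, 75, 74, 74, 73, 148, 185, 172, 190, 78, 73, 73, 73, 124, 141, 113, 108, 144, 196, 181, 136]
126 [183, 183, 183, 180, 166, 141, 126, 95, 82, 167, 186, 170, 202, 145, 123, 97, 80, 159, 1
[... 1652 characters left out ...]
 219, 219, 218, 210, 207, 207, 206]
[112, 110, 110, 110, 107, 108, 156, 209, 215, 215, 215, 214, 206, 189, 183, 182, 183, 183, 183, 183, 184, 183, 183, 183, 184, 183, 184, 183, 183, 183, 185, 195, 212, 214, 215, 216, 216, 215, 215, 215, 215, 216, 217, 216, 216, 216, 215, 215, 215, 215, 216, 215, 216, 216, 215, 215, 216, 216, 216, 217, 217, 217, 217, 217, 217, 218, 218, 218, 219, 218, 202, 167, 161, 161, 163, 180, 208, 192, 142, 134, 135, 135, 135, 135, 135, 135, 135, 135, 135, 135, 135, 135, 135, 135, 135, 135, 135, 135, 134, 135, 134, 133, 125, 109, 106, 103, 91, 74, 71, 72, 73, 75, 79, 79, 78, 79, 79, 78, 78, 79, 78, 89, 153, 222, 228, 228, 227, 216, 176, 161, 161, 161, 159, 147, 118, 114]
```

```bash
python3 - <<'E'
from h import *
c=cam("wrist"); im=cv2.imread("pics/w3.png").astype(int); B=im[:,:,0]
r=lambda uv,z:ray("wrist",uv,z,c)[:,:2]
# wall outer/inner edges at several columns
def edge(v,lo,hi,th,col):
    x=v[lo:hi]; 
    for i in range(len(x)-1):
        if (x[i]-th)*(x[i+1]-th)<=0: return lo+i+(th-x[i])/(x[i+1]-x[i]+1e-9)
U=[];L=[]
for col in range(325,470,12):
    u=edge(B[:,col],104,116,160,col); l=edge(B[:,col],215,231,150,col)
    if u and l: U.append((col,u+.5));L.append((col,l+.5))
u=r(U,.068);l=r(L,.068); fu=np.polyfit(u[:,0],u[:,1],1);fl=np.polyfit(l[:,0],l[:,1],1)
print("upper outer y(x)",fu,"lower inner",fl)
print("centre y at .61",(np.polyval(fu,.61)-.065+np.polyval(fl,.61)+.059)/2, "width",np.polyval(fu,.61)-np.polyval(fl,.61))
# front face outer top edge (z .094): dark->blue band columns; bar
F=[]
for v in range(112,230,6):
    x=B[v,285:330]; m=np.where(x>190)[0]; F.append((285+m.min(),285+m.max(),v))
F=np.array(F,float); print(F[::5])
for k in(0,1):
    p=r(F[:,[k,2]]+.5,.094); print("front edge x(y)",np.polyfit(p[:,1],p[:,0],1),np.polyval(np.polyfit(p[:,1],p[:,0],1),.116))
pts=[]
g=im.sum(2)
for v in range(138,206,3):
    x=g[v,245:275]; m=np.where(x>x.max()-75)[0]; pts.append((245.5+m.mean(),v))
p=r(pts,.0755); k=np.polyfit(p[:,1],p[:,0],1); print("bar",k,np.polyval(k,.114))
print("bar ends",r([(260,127),(260,222)],.072))
print("rib1 floor front face upper",r([(356.5,124)],.018),"lower",r([(358,220)],.03))
E
```

```text
upper outer y(x) [0.03383307 0.16018316] lower inner [0.02880738 0.0400496 ]
centre y at .61 0.11622171705022198 width 0.12319922987859747
[[308. 329. 112.]
 [306. 329. 142.]
 [305. 329. 172.]
 [304. 314. 202.]]
front edge x(y) [-0.06388268  0.53519526] 0.5277848678610471
front edge x(y) [0.05515702 0.53720559] 0.5436038013528932
bar [0.02818692 0.47941242] 0.48262573226012573
bar ends [[0.48363864 0.16101286]
 [0.48730995 0.05997293]]
rib1 floor front face upper [[0.59601824 0.16384614]] lower [[0.60901278 0.04899159]]
```

Request:
drive_tool:
  deltas:
    - [[30,15,0,0.02],[68,35,0,0.04],[106,55,0,0.06],[140,73,0,0.085],[154,81,0,0.085]]

```text
t: 16.52
tcp_pos: [0.5627, 0.2737, 0.2222]
tool_rot: [0.724, 0.689, 0.001, -0.001]
force: [1.4, -0.9, -0.3]
finger_gap: 0.332
gripper_force: 0.0
```

Request:
drive_tool:
  deltas:
    - [[0,0,0,0],[0,0,0,0],[0,0,0,0],[0,0,0,0],[0,0,0,0]]

```text
t: 16.93
tcp_pos: [0.5607, 0.268, 0.2236]
tool_rot: [0.725, 0.688, -0.001, -0.0]
force: [-0.2, -0.5, 0.0]
finger_gap: 0.326
gripper_force: 0.0
```

```bash
python3 - <<'E'
from h import *
c=cam("wrist"); im=save("wrist","pics/w4.png"); P,R=tools(); print(P.round(4))
print(proj("wrist",[[.5628,.398,.077],[.5572,.2896,.077]],c).round(1).tolist())
print("bottle cap",ray("top",[(112,120)],.17).round(3))
g=cv2.cvtColor(cv2.imread("pics/w4.png"),cv2.COLOR_BGR2GRAY)
m=(g>165).astype(np.uint8)
for k in cv2.findContours(m,0,2)[0]:
    if cv2.contourArea(k)>150:
        (cx,cy),wh,a=cv2.minAreaRect(k); q=cv2.boxPoints(((cx,cy),wh,a)); print(np.round([cx,cy,*wh,a],1),ray("wrist",[(cx,cy)],.077,c)[0].round(4),ray("wrist",q,.077,c)[:,:2].round(4).tolist())
E
```

```text
[0.5609 0.2681 0.2238]
[[254.0, 34.0], [254.4, 154.7]]
bottle cap [[0.688 0.293 0.17 ]]
[ 16.5 340.7  13.9  40.5  56.3] [0.2538 0.0756 0.077 ] [[0.2259, 0.0687], [0.2766, 0.0996], [0.2813, 0.0824], [0.23, 0.0505]]
[ 62.2 285.2  46.   67.6  70. ] [0.3288 0.1504 0.077 ] [[0.2871, 0.1657], [0.3655, 0.191], [0.3715, 0.1346], [0.2893, 0.1066]]
[416. 275.  44.  22.  90.] [0.7319 0.1431 0.077 ] [[0.717, 0.1717], [0.7412, 0.1704], [0.7476, 0.1131], [0.7222, 0.1144]]
[349.  257.5  21.   26.   90. ] [0.6555 0.1693 0.077 ] [[0.6408, 0.183], [0.6693, 0.1815], [0.6706, 0.1553], [0.6415, 0.1567]]
[178.7 260.4  20.4  42.6  48.1] [0.4663 0.1754 0.077 ] [[0.4398, 0.1684], [0.4796, 0.2015], [0.4924, 0.1823], [0.4524, 0.148]]
[392.7 162.5  51.3  25.5  34.3] [0.6954 0.2744 0.077 ] [[0.6668, 0.2799], [0.6798, 0.3002], [0.7243, 0.2689], [0.7119, 0.2474]]
[203.9  90.5  77.4   7.1  86.8] [0.5132 0.3527 0.077 ] [[0.5115, 0.3859], [0.518, 0.3859], [0.515, 0.3171], [0.5081, 0.317]]
[254.5  91.5 121.    7.   90. ] [0.5606 0.3493 0.077 ] [[0.5603, 0.4005], [0.5665, 0.4002], [0.5609, 0.2921], [0.5539, 0.2925]]
[236.3  82.1 244.8 546.5  76.2] [0.5441 0.3585 0.077 ] [[0.2861, 0.4172], [0.7419, 0.486], [0.8281, 0.2939], [0.2651, 0.1786]]
```

View pics/w4.png

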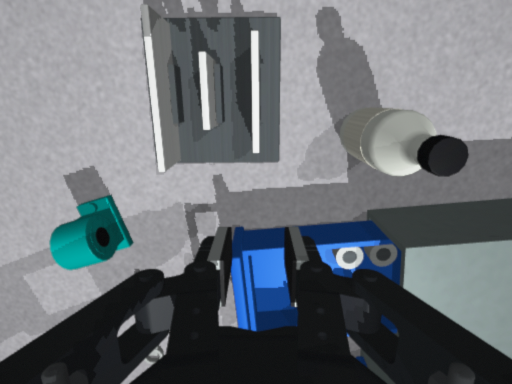

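The divider top runs from (254,32) to (254,152), 108 mm long, and is exactly aligned with the tool. The short plate is at (206,90) and the long one at (155,100). The description fits the chosen plate.

Request:
drive_tool:
  deltas:
    - [[20,-1,0,0],[50,-3,0,0],[72,-4.5,10,0],[78,-4.5,40,0],[78,-4.5,75,0]]

```text
t: 17.4
tcp_pos: [0.5629, 0.3499, 0.1513]
tool_rot: [0.724, 0.689, 0.004, 0.001]
force: [-0.9, -0.0, -0.4]
finger_gap: 0.323
gripper_force: 0.0
```

Request:
drive_tool:
  deltas:
    - [[0,0,25,0],[0,0,40,0],[0,0,50,0],[0,0,50,0],[0,0,50,0]]

```text
t: 17.82
tcp_pos: [0.5611, 0.3471, 0.0991]
tool_rot: [0.725, 0.689, 0.0, 0.0]
force: [-0.4, 0.0, 0.2]
finger_gap: 0.329
gripper_force: 0.0
```

```bash
python3 - <<'E'
from h import *
go([.5604,.3463,.047],1.517)
E
```

```text
now [0.5611 0.3471 0.0991] psi 1.5191 delta [-0.8 -0.7 52.1] turn 0.0021
```

Request:
drive_tool:
  deltas:
    - [[0,-1,12,0],[0,-1,27,0],[0,-1,42,0],[0,-1,51,0],[0,-1,51,0]]

```text
t: 18.23
tcp_pos: [0.5588, 0.347, 0.0463]
tool_rot: [0.725, 0.689, -0.001, -0.0]
force: [-0.3, -0.2, 0.4]
finger_gap: 0.329
gripper_force: 0.0
```

Request:
drive_tool:
  deltas:
    - [[0,0,0,0],[0,0,0,0],[0,0,0,0],[0,0,0,0],[0,0,0,0]]
  jaw: 2
  force: 60

```text
t: 18.65
tcp_pos: [0.5606, 0.3478, 0.0487]
tool_rot: [0.725, 0.689, 0.001, 0.0]
force: [1.3, 0.6, 1.3]
finger_gap: 0.072
gripper_force: 62.4
```

Request:
drive_tool:
  deltas:
    - [[0,0,0,0],[0,0,-4,0],[0,0,-8,0],[0,0,-8,0]]

```text
t: 18.98
tcp_pos: [0.5605, 0.3476, 0.0567]
tool_rot: [0.725, 0.689, 0.001, 0.0]
force: [2.8, 0.0, -1.6]
finger_gap: 0.064
gripper_force: 62.4
```

Request:
drive_tool:
  deltas:
    - [[0,0,-20,0],[0,0,-50,0],[0,0,-80,0],[0,0,-105,0],[0,0,-120,0]]

```text
t: 19.4
tcp_pos: [0.5597, 0.3479, 0.1789]
tool_rot: [0.725, 0.689, 0.001, 0.0]
force: [1.1, -0.2, 0.1]
finger_gap: 0.069
gripper_force: 62.4
```

```bash
python3 - <<'E'
from h import *
go([.6097,.1176,.18],1.604)
E
```

```text
now [0.5597 0.3479 0.1789] psi 1.5196 delta [-227.4   61.7   -1.3] turn -0.0844
```

Request:
drive_tool:
  deltas:
    - [[-15,4,0,-0.01],[-45,12,0,-0.03],[-80,22,0,-0.05],[-112,30,0,-0.07],[-140,38,0,-0.0844]]

```text
t: 19.82
tcp_pos: [0.589, 0.204, 0.1755]
tool_rot: [0.695, 0.719, -0.001, -0.001]
force: [-0.3, -0.3, -1.6]
finger_gap: 0.066
gripper_force: 62.3
```

```bash
python3 - <<'E'
from h import *
go([.6097,.1176,.18],1.604)
E
```

```text
now [0.589  0.204  0.1755] psi 1.605 delta [-87.1  17.7  -4.5] turn 0.001
```

Request:
drive_tool:
  deltas:
    - [[-25,5,0,0],[-55,11,0,0],[-75,15,0,0],[-86,18,0,0],[-86,18,0,0]]

```text
t: 20.23
tcp_pos: [0.6114, 0.1182, 0.1756]
tool_rot: [0.696, 0.718, -0.001, -0.0]
force: [0.2, 0.8, -2.2]
finger_gap: 0.072
gripper_force: 62.3
```

Request:
drive_tool:
  deltas:
    - [[0,0,0,0],[0,0,0,0],[0,0,0,0],[0,0,0,0],[0,0,0,0]]

```text
t: 20.65
tcp_pos: [0.611, 0.1216, 0.1758]
tool_rot: [0.695, 0.719, -0.0, -0.0]
force: [-0.5, 0.3, -1.9]
finger_gap: 0.069
gripper_force: 62.3
```

```bash
python3 - <<'E'
from h import *
go([.6097,.1176,.11],1.604)
E
```

```text
now [0.611  0.1216 0.1758] psi 1.6058 delta [-3.9 -1.4 65.8] turn 0.0018
```

Request:
drive_tool:
  deltas:
    - [[-2,-1,15,0],[-4,-1.4,35,0],[-4,-1.4,52,0],[-4,-1.4,63,0],[-4,-1.4,63,0]]

```text
t: 21.07
tcp_pos: [0.6081, 0.1167, 0.1102]
tool_rot: [0.695, 0.719, -0.002, -0.002]
force: [-1.1, -0.3, -1.4]
finger_gap: 0.07
gripper_force: 62.2
```

Request:
drive_tool:
  deltas:
    - [[0,0,0,0],[0,0,0,0],[0,0,0,0],[0,0,0,0],[0,0,0,0]]

```text
t: 21.48
tcp_pos: [0.6107, 0.1164, 0.1138]
tool_rot: [0.695, 0.719, 0.001, 0.001]
force: [0.2, 0.3, -2.6]
finger_gap: 0.072
gripper_force: 62.2
```

```bash
python3 - <<'E'
from h import *
go([.6097,.1176,.11],1.604)
w=save("wrist","pics/w5.png"); t=save("scene","pics/s5.png"); c=proj("scene",[[.61,.116,.06]])[0].astype(int)
a=cv2.resize(w[:,120:420],(400,512)); b=cv2.resize(t[c[1]-64:c[1]+64,c[0]-50:c[0]+50],(400,512),interpolation=cv2.INTER_CUBIC)
cv2.imwrite("pics/v5.png",np.hstack([a,b])[:,:,::-1])
E
```

```text
now [0.6107 0.1164 0.1138] psi 1.6043 delta [ 1.2 -1.   3.8] turn 0.0003
```

View pics/v5.png

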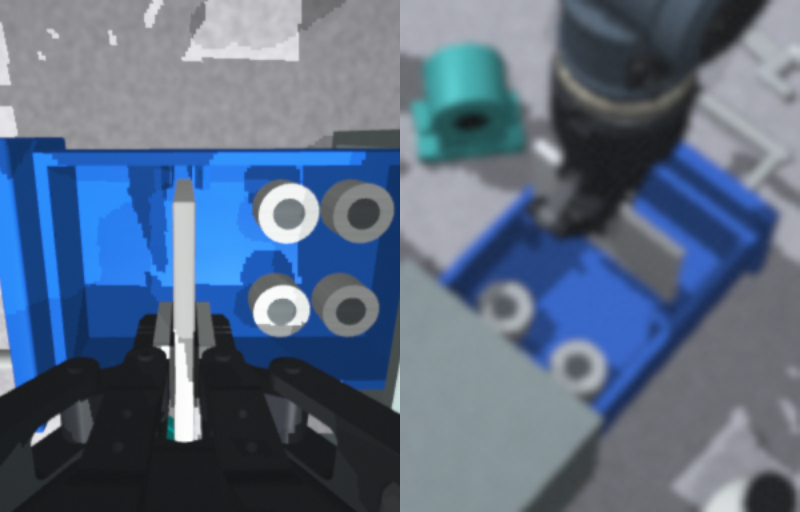

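Left (wrist) view: the plate is at column 184, with the grooves of the far wall right behind it at about (165-200,175). The right (scene) view agrees. I check the centring numerically.

```bash
python3 - <<'E'
from h import *
im=cv2.imread("pics/w5.png").astype(int)
for v in range(118,146,3): print(v,im[v,236:282,0].tolist())
c=cam("wrist"); s=np.array([.6097,.1162]); x=np.array([1,.034]); y=np.array([-.034,1])
for z in(.018,.058,.063):
    print(z,[proj("wrist",[*(s+x*dx+y*.053),z],c)[0].round(1).tolist() for dx in(-.005,.005)])
P=tools()[0]; print(proj("wrist",[[P[0]-.034*.055,P[1]-.0014+.055,P[2]-.0365]],c))
E
```

```text
118 [192, 192, 192, 192, 192, 193, 193, 193, 193, 193, 193, 194, 193, 194, 193, 193, 193, 193, 193, 193, 193, 193, 193, 192, 193, 192, 193, 193, 193, 193, 193, 192, 192, 192, 192, 192, 192, 192, 192, 192, 192, 195, 196, 208, 247, 251]
121 [191, 191, 191, 191, 191, 190, 191, 191, 192, 191, 192, 192, 192, 192, 192, 192, 192, 192, 192, 192, 192, 192, 192, 192, 192, 192, 192, 192, 191, 191, 192, 192, 192, 192, 192, 192, 192, 192, 192, 191, 204, 247, 251, 251, 251, 251]
124 [167, 167, 167, 167, 158, 146, 142, 141, 142, 143, 151, 164, 164, 146, 176, 221, 227, 227, 228, 228, 228, 228, 228, 225, 186, 168, 165, 158, 218, 225, 189, 174, 172, 173, 173, 178, 213, 230, 238, 239, 240, 242, 243, 244, 244, 244]
127 [175, 177, 178, 177, 168, 147, 137, 125, 121, 120, 122, 145, 148, 117, 169, 231, 239, 240, 240, 240, 240, 240, 240, 236, 186, 155, 148, 148, 245, 250, 206, 167, 161, 147, 158, 173, 228, 245, 247, 247, 247, 245, 241, 240, 240, 240]
130 [176, 179, 180, 179, 171, 149, 141, 141, 140, 141, 146, 180, 184, 138, 176, 231, 239, 240, 240, 240, 240, 240, 240, 240, 236, 184, 151, 148, 244, 250, 206, 
[... 696 characters left out ...]
45, 203, 165, 160, 159, 160, 176, 239, 247, 248, 247, 248, 251, 252, 252, 252, 252]
142 [161, 175, 179, 183, 174, 157, 140, 138, 159, 225, 237, 238, 238, 240, 236, 177, 128, 120, 120, 120, 120, 121, 119, 120, 120, 119, 119, 121, 152, 245, 250, 251, 250, 247, 239, 234, 247, 250, 251, 251, 251, 251, 252, 252, 252, 252]
145 [187, 189, 190, 190, 189, 186, 161, 151, 163, 229, 239, 240, 240, 238, 217, 150, 125, 123, 122, 122, 122, 122, 122, 121, 121, 121, 122, 122, 133, 202, 248, 251, 252, 252, 252, 252, 252, 252, 252, 252, 252, 252, 252, 252, 252, 252]
0.018 [[251.8, 127.0], [264.3, 127.0]]
0.058 [[250.7, 132.0], [265.6, 132.0]]
0.063 [[250.5, 132.8], [265.9, 132.8]]
[[259.38465269 133.94606066]]
```

Request:
drive_tool:
  deltas:
    - [[0.5,-0.7,0,0],[1,-0.7,5,0],[1,-0.7,10,0],[1,-0.7,15,0],[1,-0.7,20,0]]

```text
t: 22.0
tcp_pos: [0.6091, 0.1173, 0.0919]
tool_rot: [0.695, 0.719, -0.0, -0.0]
force: [-0.1, 0.7, -2.1]
finger_gap: 0.072
gripper_force: 62.2
```

Request:
drive_tool:
  deltas:
    - [[0,0,4,0],[0,0,8,0],[0,0,12,0],[0,0,15,0],[0,0,15,0]]

```text
t: 22.42
tcp_pos: [0.6089, 0.1173, 0.077]
tool_rot: [0.695, 0.719, -0.001, -0.001]
force: [-0.4, -0.1, -2.5]
finger_gap: 0.07
gripper_force: 62.2
```

Request:
drive_tool:
  deltas:
    - [[0,0,5,0],[0,0,10,0],[0,0,15,0],[0,0,19,0],[0,0,19,0]]

```text
t: 22.83
tcp_pos: [0.6086, 0.1173, 0.0576]
tool_rot: [0.695, 0.719, -0.001, -0.001]
force: [0.4, 0.9, -1.8]
finger_gap: 0.071
gripper_force: 62.2
```

Request:
drive_tool:
  deltas:
    - [[0,0,1,0],[0,0,2,0],[0,0,3,0],[0,0,3,0]]

```text
t: 23.17
tcp_pos: [0.6094, 0.1173, 0.0558]
tool_rot: [0.695, 0.719, 0.0, 0.0]
force: [-0.7, -0.5, -2.9]
finger_gap: 0.068
gripper_force: 62.2
```

Request:
drive_tool:
  deltas:
    - [[0,0,0.7,0],[0,0,1.4,0],[0,0,2,0],[0,0,2,0]]

```text
t: 23.5
tcp_pos: [0.6097, 0.1173, 0.0547]
tool_rot: [0.695, 0.719, 0.0, 0.0]
force: [-1.5, 0.2, 4.2]
finger_gap: 0.074
gripper_force: 63.1
```

Request:
drive_tool:
  deltas:
    - [[0,0,0,0],[0,0,0,0],[0,0,0,0],[0,0,0,0],[0,0,0,0]]
  jaw: 28

```text
t: 23.92
tcp_pos: [0.6094, 0.1173, 0.0537]
tool_rot: [0.695, 0.719, -0.0, -0.0]
force: [0.9, -0.5, 0.0]
finger_gap: 0.328
gripper_force: 0.0
```

Request:
drive_tool:
  deltas:
    - [[0,0,-10,0],[0,0,-30,0],[0,0,-60,0],[0,0,-95,0],[0,0,-130,0]]

```text
t: 24.33
tcp_pos: [0.6088, 0.1173, 0.1853]
tool_rot: [0.695, 0.719, -0.0, -0.0]
force: [0.8, -0.2, 0.9]
finger_gap: 0.33
gripper_force: 0.0
```

Request:
drive_tool:
  deltas:
    - [[0,-20,-30,0],[-40,-40,-40,0],[-75,-60,-40,0],[-110,-80,-40,0],[-145,-100,-40,0]]

```text
t: 24.75
tcp_pos: [0.5135, -0.0319, 0.2252]
tool_rot: [0.695, 0.719, 0.0, 0.001]
force: [0.4, -0.2, 0.1]
finger_gap: 0.325
gripper_force: 0.0
```

Request:
drive_tool:
  deltas:
    - [[-30,0,0,0],[-60,0,0,0],[-90,0,0,0],[-110,0,0,0],[-110,0,0,0]]

```text
t: 25.17
tcp_pos: [0.5188, -0.1452, 0.2248]
tool_rot: [0.697, 0.717, -0.0, 0.002]
force: [0.0, -0.2, -0.6]
finger_gap: 0.326
gripper_force: 0.0
```

```bash
python3 - <<'E'
from h import *
t=save("top","pics/t6.png"); s=save("scene","pics/s6.png"); cv2.imwrite("pics/v6.png",np.hstack([cv2.resize(t[20:340,60:380],(400,400)),cv2.resize(s[100:400,130:430],(400,400))])[:,:,::-1])
print(manip.sense()["t"],manip.sense()["tcp_pos"])
E
```

```text
25.2667 [ 0.51779053 -0.1413916   0.22426606]
```

View pics/v6.png

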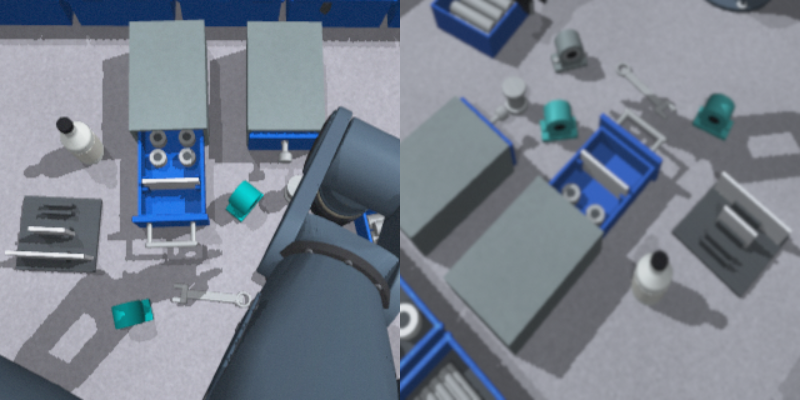

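The divider stands upright across the tray (left view (170,183), right view (605,170)). The drawer is out, the other two plates are still in the rack, and the grey bearing stands on its foot at (568,50) in the right view. The knob drawer is shut, and the roller, wrench and bottle are unmoved.

```bash
python3 -c "
from station import manip; print(manip.sign_off())"
```

```text
the job is handed in; nothing more can be done
None
```

I handed the job in at about 25 s: the bearing stands on its foot clear of the drawer, the drawer is out to its stop, and the divider stands in its grooves on the drawer floor; the final pictures showed nothing else moved.

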